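# Swap the tipped-out fastener bin

### The arm

A 7-joint arm with a two-finger parallel gripper is mounted at the origin on the work surface. World frame = base frame: x ahead of the robot, y to its left, z up, the work surface at z = 0. Lengths are in m, angles in rad, forces in N, time in s.
With the tool pointing down it reaches from about 0.425 to 0.875 m from the base axis. Payload 4.7 kg.
Tool frame: the origin (TCP) lies at the very end of the fingers, on their centre line; the grasp point (between the pads) lies 19 mm behind it; z points along the fingers, x is the direction in which the jaws open and shut, and the axes are right-handed (so a half turn about z gives the same grasp; the last joint's range is limited). The gripper opens to 87 mm and grips with 3 to 60 N. Pads are 19 mm wide; open, the fingers measure 117 mm over their backs; the gripper's body (75 mm by 190 mm) begins 51 mm behind the grasp point.
Start: joints at [-1.116, 0.321, -0.07, 1.45, 0.023, 1.371, -0.057], TCP at [0.277, 0.588, 0.223] pointing down, gripper open.
Joint ranges: [-2.86, 2.86], [-0.3, 2.09], [-1.38, 1.24], [0.06, 2.45], [-1.56, 4.7], [0.09, 2.05], [-2.69, 2.69]. Speed limits (rad/s): [2.57, 2.57, 3.14, 3.14, 3.14, 3.14, 3.14].

### API

Orientations are given as a unit quaternion [w, x, y, z].
In Python, from station import get_obs, read_camera, get_calibration, hand_in, masks_of gives the robot as it stands.
- The arm moves only by the shell command python3 -m jog 'ROWS'. ROWS is JSON, a list of rows, each an object of numbers: "dx", "dy", "dz": the shift along the tool's x, y, z in units of 40 mm (1.0 is 40 mm); "wx", "wy", "wz": the turn, a rotation vector about the tool's x, y, z in units of 5 degrees (1.0 is 5 degrees); "hand": the opening, from 0 (shut) to 1 (fully open). A call has exactly 8 rows; each row shifts and turns the commanded pose from where the row before left it, along the tool's axes as they then stand; what a row does not reach is not made up. A row lasts 1/10 s, in which the tool goes at most 50 mm and 8.59 degrees, less where a joint would pass 70% of its speed; a pose out of reach is approached as far as the arm can. A call is refused whole if a number of a shift passes 1 or a number of a turn 1, either way. A call with a gripper value outside its range is refused whole. The fingers move at their own pace and stop on an object; the grip force is fixed at half the most. Time passes only in rows, so rows that do not move let the fingers close, or fill a call up. It gives the time, the measured TCP pose, the force and the opening at its end, in the units of the state.
- get_obs(): the state, without advancing time (a new reading comes with each control period).
- read_camera(name): name is "scene" or "top"; returns (picture, depth): 480x640x3 uint8, red, green, blue; 480x640 float32, m along the optical axis (not along the pixel's ray), 0 where there is no reading.
- get_calibration(name): a dict with "camera_matrix" (3x3 intrinsics, pixels), "rvec" (rotation vector, rad) and "tvec" (3), from world to camera coordinates, as OpenCV has them. Camera axes: x right, y down, z forward; pixel columns grow to the right and rows downward; lengths in m; the calibration is good to about 2 mm. A picture is of the moment at which its call begins. get_calibration takes no time and is no camera call.
- hand_in(): hands the job in, once; it reports no verdict.
Trained networks look in the newest picture that a camera, given by its name, has taken for a name from the list of things; names that differ only in an ending like _2 or _b are one class to them, and where a whole thing is asked for, a point or a joint stands for the part that bears it (a point fixed in the world has none). Each returns a list of dicts, best first, with "confidence" (0 to 1); they miss things now and then, are a little off and sometimes report something else, mostly with a low value. They report only what shows in the picture. A call takes as long as a camera call.
- masks_of(camera, name): "mask" (480x640 bool, what is visible of it) and "location" ([row, column] in pixels, amid what is visible of it).
The state is a dict: "t": time; "qpos": joint angles; "dq": joint speeds; "effort": joint torques, N m; "tcp_pos": TCP position; "tcp_rot": TCP orientation; "wrist_force": force on the tool from outside, world axes, zero at the start; "moment": the same for the moment, N m; "gripper_width": opening from 0.0 (shut) to 1.0 (fully open).
Only numpy, scipy, OpenCV 4.12 (cv2) and the standard library are available. Lean on these libraries where they do the work, as an engineer would, in place of code of your own. Each camera call takes 0.05 s, during which the arm holds its last target.

### The job

We are about to refit the mint-green machine guard. Someone left the blue fastener bin tipped out of the tilt-bin rack: push it back until it clicks shut, and tip the mint-green bin forward as far as it goes so that its screws can be reached. Leave the red and the yellow bins shut.

Things in the scene. Friction and masses are not known exactly. Their poses are not given: they have to be found in the camera images.
- green_rim (a point): Middle of the top edge of the mint-green bin's front panel, fixed to the bin; shut at the start, to be tipped out. z runs up the panel, x from the panel into the bin, y along the pivot; tilt of z from vertical: 0 shut, 0.70 rad at the stop. Open-topped bin 76 mm wide; panel 8 mm thick, 110 mm tall. The level pivot is at the panel's foot, outer face, 24 mm above the bench; it tips to -x of this point.
- blue_rim (a point): The same point on the blue bin, tipped out at the start to near its stop, to be pushed shut. All four bins are alike. An over-centre catch holds each: below about 0.17 rad of tilt it snaps shut, beyond that it swings out by itself within about a second to 0.70 rad. 4 to 9 N on the panel's upper half moves it. Shutting moves this point 70 mm inwards.
- red_rim (a point): The same point on the red bin, shut, to be left shut. A shut rim is 134 mm above the bench. Behind each panel the open mouth is 64 mm deep and 68 mm wide, empty down to about 65 mm above the bench; bin side and back walls are 60 mm high and the grey cell round it 94 mm above the bench, so the panel's top 40 mm stands free.
- yellow_rim (a point): The same point on the yellow bin, shut, to be left shut. The four bins stand side by side in a straight row in any order, 96 mm apart centre to centre (20 mm clear between bins), in one rack fixed to the bench; all panels face the robot. Shut rims lie on one straight line along the row.

How it is judged:
By the outcome, as a careful person would: the job done as asked, in the order asked, and still so for the second after the job is handed in, with the robot touching nothing.
It also fails if it takes over 40 s, if anything falls off the work surface, if the arm or the gripper's body presses on something with over 40 N, if the wrist force passes 120 N, or if a joint passes its speed limit or range.

## Working session

There is one attempt and no reset: what is moved stays moved. The work goes in short steps, Python scripts to look and compute and a shell command to move; the robot and the scene stay as the last step left them, time stands still between calls to the robot, and variables do not carry over. Pictures are saved under pics/ and viewed, and the job is handed in when it is done.

```bash
mkdir -p pics; ls
cat > h.py <<'E'
import numpy as np, cv2
from station import *
def cal(n):
    c=get_calibration(n);R,_=cv2.Rodrigues(np.array(c["rvec"],float));return np.array(c["camera_matrix"]),R,np.array(c["tvec"],float).ravel()
def cloud(n,d,m):
    K,R,t=cal(n);v,u=np.nonzero(m&(d>0));z=d[v,u]
    p=np.stack([(u-K[0,2])/K[0,0]*z,(v-K[1,2])/K[1,1]*z,z],1)
    return (p-t)@R
def snap(n,f):
    p,d=read_camera(n);cv2.imwrite(f"pics/{f}.png",p[...,::-1]);return p,d
E
python3 - <<'E'
from h import *
for n in("scene","top"):
    p,d=snap(n,n+"0")
    K,R,t=cal(n);print(n,"cam at",-R.T@t)
    for o in("green_rim","blue_rim","red_rim","yellow_rim"):
        for r in masks_of(n,o)[:2]:
            c=cloud(n,d,r["mask"]);
            print(o,round(r["confidence"],2),r["location"],r["mask"].sum(),np.percentile(c,[2,50,98],axis=0).round(3).tolist() if len(c) else 0)
o=get_obs();print({k:np.round(v,3) for k,v in o.items()})
E
```

```text
pics
scene cam at [1.04932301 0.35680885 0.69795758]
green_rim 0.68 [232.6, 182.8] 2457 [[0.648, -0.264, 0.03], [0.664, -0.239, 0.08], [0.73, -0.193, 0.135]]
red_rim 0.55 [299.9, 338.8] 3503 [[0.594, 0.019, 0.029], [0.607, 0.049, 0.079], [0.673, 0.096, 0.135]]
red_rim 0.32 [242.6, 243.1] 3451 [[0.567, -0.181, 0.063], [0.632, -0.137, 0.093], [0.69, -0.093, 0.115]]
yellow_rim 0.64 [275.0, 287.5] 3214 [[0.606, -0.078, 0.028], [0.625, -0.048, 0.079], [0.692, 0.001, 0.135]]
top cam at [0.5727666  0.04138502 0.90662706]
green_rim 0.79 [208.2, 471.8] 2296 [[0.646, -0.262, 0.026], [0.689, -0.232, 0.057], [0.728, -0.185, 0.135]]
blue_rim 0.88 [246.2, 423.3] 3880 [[0.565, -0.178, 0.035], [0.627, -0.14, 0.084], [0.686, -0.095, 0.114]]
red_rim 0.94 [244.4, 299.6] 2121 [[0.591, 0.022, 0.026], [0.633, 0.059, 0.033], [0.67, 0.097, 0.135]]
yellow_rim 0.64 [229.1, 358.5] 2218 [[0.609, -0.074, 0.026], [0.653, -0.038, 0.04], [0.689, 0.004, 0.135]]
{'t': np.float64(0.5), 'qpos': array([-1.116,  0.321, -0.07 ,  1.451,  0.023,  1.371, -0.057]), 'dq': array([-0.   ,  0.001, -0.001, -0.002, -0.001, -0.002, -0.001]), 'effort': array([ 0.0000e+00, -4.9060e+01, -4.0300e-01, -3.1247e+01, -6.4000e-02,
        3.5000e-02,  0.0000e+00]), 'tcp_pos': array([0.277, 0.588, 0.223]), 'tcp_rot': array([ 0.   ,  0.845,  0.535, -0.   ]), 'wrist_force': array([-0.014, -0.071,  0.864]), 'moment': array([ 0.029, -0.006, -0.008]), 'gripper_width': np.float64(0.997)}
```

View pics/scene0.png

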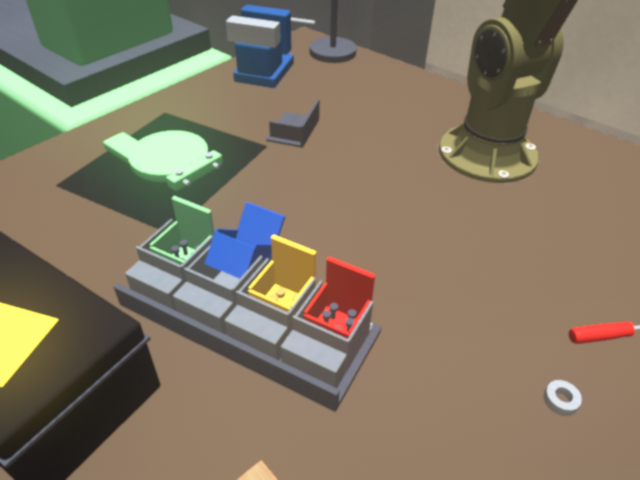

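View pics/top0.png

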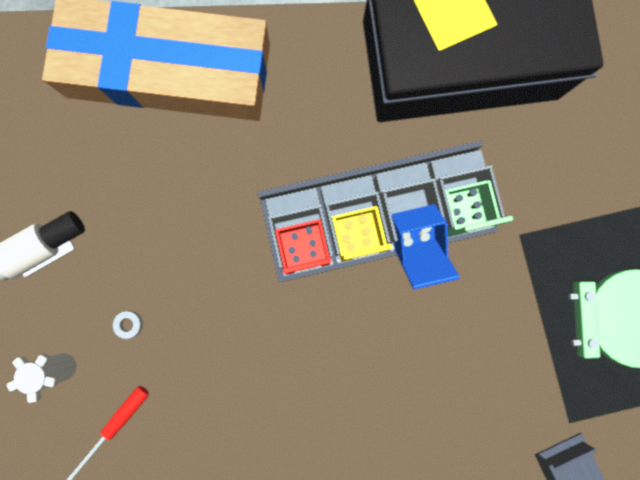

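Run:
```python
from h import *
p,d=read_camera("top")
T={}
for o in("green_rim","red_rim","yellow_rim","blue_rim"):
    r=masks_of("top",o)[0];c=cloud("top",d,r["mask"])
    lo,hi=(0.127,0.15) if o!="blue_rim" else (0.098,0.15)
    s=c[(c[:,2]>lo)&(c[:,2]<hi)];T[o]=s
    (cx,cy),(w,h),a=cv2.minAreaRect(s[:,:2].astype(np.float32))
    print(o,len(s),s.mean(0).round(4),"rect",np.round([cx,cy,w,h,a],4))
P=np.array([T[o].mean(0)[:2] for o in("green_rim","yellow_rim","red_rim")])
dv=P[2]-P[0];print("row dir",np.degrees(np.arctan2(dv[1],dv[0])),np.linalg.norm(dv)/3,"n",np.linalg.norm(P[1]-P[2]))
from scipy.spatial.transform import Rotation as Ro
q=get_obs()["tcp_rot"];print(Ro.from_quat(np.roll(q,-1)).as_matrix().round(4))
```

```text
green_rim 247 [ 0.6541 -0.2269  0.1332] rect [ 6.5450e-01 -2.2890e-01  8.0000e-03  7.5300e-02  1.1335e+01]
red_rim 246 [0.5979 0.051  0.1335] rect [5.98000e-01 5.09000e-02 8.00000e-03 7.17000e-02 1.15038e+01]
yellow_rim 260 [ 0.6166 -0.0415  0.1334] rect [ 6.16700e-01 -4.18000e-02  8.00000e-03  7.57000e-02  1.14359e+01]
blue_rim 1134 [ 0.6166 -0.1389  0.1073] rect [ 0.6167 -0.1398  0.1089  0.0765 11.4354]
row dir 101.44279374209725 0.09451503322176796 n 0.09436476987268251
[[ 4.267e-01  9.044e-01  1.000e-04]
 [ 9.044e-01 -4.267e-01  1.000e-04]
 [ 1.000e-04  1.000e-04 -1.000e+00]]
```

The scene view shows the bins, left to right: green (183,233), blue tipped out (245,240), yellow and red (340,290). The top view agrees. The row runs at 101.44°, and all three shut rims lie on one line at a height of 0.134 m. Next I'll check that the travel corridor is clear.

```bash
cat >> h.py <<'E'
th=np.radians(101.44);U=np.array([np.cos(th),np.sin(th)]);N=np.array([U[1],-U[0]])
def st():
    o=get_obs();p=np.array(o["tcp_pos"])
    from scipy.spatial.transform import Rotation as Ro
    M=Ro.from_quat(np.roll(o["tcp_rot"],-1)).as_matrix()
    a=np.degrees(np.arctan2(M[1,0],M[0,0]))
    print("t",round(float(o["t"]),2),"r",(p[:2]@U).round(4),"s",(p[:2]@N).round(4),"z",p[2].round(4),"xang",a.round(2),"toolz",M[:,2].round(3),"q",np.round(o["qpos"],2),"F",np.round(o["wrist_force"],1),"g",round(float(o["gripper_width"]),3))
E
python3 - <<'E'
from h import *
for n in("top","scene"):
    p,d=read_camera(n);c=cloud(n,d,np.ones_like(d,bool))
    r=c[:,:2]@U;s=c[:,:2]@N
    for a in np.arange(-.5,.7,.1):
        m=(r>a)&(r<a+.1)
        print(n,round(a,1),[ (round(float(np.percentile(c[m&(s>b)&(s<b+.1),2],99.5)),3) if (m&(s>b)&(s<b+.1)).sum()>20 else None) for b in np.arange(.3,.9,.1)])
p,d=read_camera("top");r=masks_of("top","blue_rim")[0];c=cloud("top",d,r["mask"])
print("blue r",np.percentile(c[:,:2]@U,[1,99]),"s",np.percentile(c[:,:2]@N,[.5,1,5]));st()
E
```

```text
top -0.5 [0.03, 0.007, 0.014, 0.004, 0.119, 0.153, 0.154]
top -0.4 [0.004, 0.004, 0.136, 0.096, 0.069, 0.153, 0.154]
top -0.3 [0.004, 0.004, 0.114, 0.116, 0.069, 0.152, 0.152]
top -0.2 [0.004, 0.004, 0.135, 0.095, 0.069, 0.004, 0.004]
top -0.1 [0.004, 0.004, 0.135, 0.095, 0.069, 0.087, 0.089]
top -0.0 [0.004, 0.004, 0.004, 0.004, 0.004, 0.085, 0.089]
top 0.1 [0.004, 0.004, 0.004, 0.004, 0.004, 0.004, 0.089]
top 0.2 [0.004, 0.027, 0.021, 0.004, 0.052, 0.004, 0.088]
top 0.3 [0.024, 0.107, 0.112, 0.004, 0.073, 0.004, 0.004]
top 0.4 [0.015, 0.004, 0.112, 0.056, 0.074, 0.004, 0.004]
top 0.5 [0.004, 0.004, 0.002, None, None, None, None]
top 0.6 [None, None, None, None, None, None, None]
scene -0.5 [0.03, 0.008, 0.008, 0.068, 0.05, 0.154, 0.155]
scene -0.4 [0.004, 0.004, 0.137, 0.135, 0.069, 0.154, 0.154]
scene -0.3 [0.004, 0.004, 0.115, 0.116, 0.069, 0.153, 0.153]
scene -0.2 [0.004, 0.004, 0.136, 0.134, 0.069, 0.004, 0.004]
scene -0.1 [0.004, 0.004, 0.136, 0.134, 0.069, 0.088, 0.088]
scene -0.0 [0.004, 0.004, 0.004, 0.004, 0.004, 0.004, None]
scene 0.1 [0.004, 0.004, 0.004, 0.004, 0.004, None, None]
scene 0.2 [0.004, 0.028, 0.021, 0.004, 0.004, None, None]
scene 0.3 [0.026, 0.027, 0.004, 0.004, None, None, None]
scene 0.4 [None, None, None, None, None, None, None]
scene 0.5 [None, None, None, None, None, None, None]
scene 0.6 [None, None, None, None, None, None, None]
blue r [-0.29623135 -0.22127886] s [0.52313869 0.52376254 0.52888388]
t 0.95 r 0.5212 s 0.3884 z 0.2226 xang 64.74 toolz [ 0.  0. -1.] q [-1.12  0.32 -0.07  1.45  0.02  1.37 -0.06] F [-0.2 -0.6 -0.4] g 0.999
```

```bash
python3 -m jog '[{"wz":-1,"hand":0},{"wz":-1,"hand":0},{"wz":-1,"hand":0},{"wz":-1,"hand":0},{"wz":-1,"hand":0},{"wz":-1,"hand":0},{"wz":-1,"hand":0},{"wz":-0.35,"hand":0}]'; python3 -c "from h import *;st()"
```

```text
t 0.95 r 0.5212 s 0.3884 z 0.2226 xang 64.74 toolz [ 0.  0. -1.] q [-1.12  0.32 -0.07  1.45  0.02  1.37 -0.06] F [-0.2 -0.6 -0.4] g 0.999validation failed for argument at $[0]...
```

The corridor is clear: nothing is taller than 0.112 m and the tool tip is at 0.22 m. The call was refused, so each row probably needs every key.

```bash
python3 -m jog '[{"dx":0,"dy":0,"dz":0,"wx":0,"wy":0,"wz":-1,"hand":0},{"dx":0,"dy":0,"dz":0,"wx":0,"wy":0,"wz":-1,"hand":0},{"dx":0,"dy":0,"dz":0,"wx":0,"wy":0,"wz":-1,"hand":0},{"dx":0,"dy":0,"dz":0,"wx":0,"wy":0,"wz":-1,"hand":0},{"dx":0,"dy":0,"dz":0,"wx":0,"wy":0,"wz":-1,"hand":0},{"dx":0,"dy":0,"dz":0,"wx":0,"wy":0,"wz":-1,"hand":0},{"dx":0,"dy":0,"dz":0,"wx":0,"wy":0,"wz":-1,"hand":0},{"dx":0,"dy":0,"dz":0,"wx":0,"wy":0,"wz":-0.35,"hand":0}]'; python3 -c "from h import *;st()"
```

```text
t: 1.75
tcp_pos: [0.2774, 0.5879, 0.2226]
tcp_rot: [-0.0, 0.632, 0.775, 0.0]
wrist_force: [-0.1, -0.3, -0.1]
gripper_width: 0.356
t 1.75 r 0.5212 s 0.3885 z 0.2226 xang 101.59 toolz [ 0.  0. -1.] q [-1.05  0.33 -0.15  1.45  0.05  1.37  0.57] F [-0.1 -0.3 -0.1] g 0.356
```

```bash
python3 -m jog '[{"dx":-1,"dy":0.45,"dz":0,"wx":0,"wy":0,"wz":0,"hand":0},{"dx":-1,"dy":0.45,"dz":0,"wx":0,"wy":0,"wz":0,"hand":0},{"dx":-1,"dy":0.45,"dz":0,"wx":0,"wy":0,"wz":0,"hand":0},{"dx":-1,"dy":0.45,"dz":0,"wx":0,"wy":0,"wz":0,"hand":0},{"dx":-1,"dy":0,"dz":0,"wx":0,"wy":0,"wz":0,"hand":0},{"dx":-1,"dy":0,"dz":0,"wx":0,"wy":0,"wz":0,"hand":0},{"dx":-1,"dy":0,"dz":0,"wx":0,"wy":0,"wz":0,"hand":0},{"dx":-1,"dy":0,"dz":0,"wx":0,"wy":0,"wz":0,"hand":0}]'; python3 -c "from h import *;st()"
```

```text
t: 2.55
tcp_pos: [0.4119, 0.287, 0.2228]
tcp_rot: [0.0, 0.633, 0.774, 0.0]
wrist_force: [0.2, -0.4, -0.3]
gripper_width: 0.007
t 2.55 r 0.1996 s 0.4606 z 0.2228 xang 101.43 toolz [ 0.     0.001 -1.   ] q [-0.7   0.01  0.03  1.81 -0.    1.32  1.11] F [ 0.2 -0.4 -0.3] g 0.007
```

```bash
python3 -m jog '[{"dx":-1,"dy":0,"dz":0,"wx":0,"wy":0,"wz":0,"hand":0},{"dx":-1,"dy":0,"dz":0,"wx":0,"wy":0,"wz":0,"hand":0},{"dx":-1,"dy":0,"dz":0,"wx":0,"wy":0,"wz":0,"hand":0},{"dx":-1,"dy":0,"dz":0,"wx":0,"wy":0,"wz":0,"hand":0},{"dx":-1,"dy":0,"dz":0,"wx":0,"wy":0,"wz":0,"hand":0},{"dx":-1,"dy":0,"dz":0,"wx":0,"wy":0,"wz":0,"hand":0},{"dx":-1,"dy":0,"dz":0,"wx":0,"wy":0,"wz":0,"hand":0},{"dx":-1,"dy":0,"dz":0,"wx":0,"wy":0,"wz":0,"hand":0}]'; python3 -c "from h import *;st()"
```

```text
t: 3.35
tcp_pos: [0.4756, -0.0266, 0.2229]
tcp_rot: [0.0, 0.633, 0.774, 0.001]
wrist_force: [1.1, 0.4, -0.6]
gripper_width: 0.002
t 3.35 r -0.1204 s 0.4609 z 0.2229 xang 101.43 toolz [ 0.001  0.001 -1.   ] q [-0.4  -0.07  0.38  1.88  0.03  1.32  1.75] F [ 1.1  0.4 -0.6] g 0.002
```

```bash
python3 -m jog '[{"dx":-0.87,"dy":0,"dz":0,"wx":0,"wy":0,"wz":0,"hand":0},{"dx":-0.87,"dy":0,"dz":0,"wx":0,"wy":0,"wz":0,"hand":0},{"dx":-0.87,"dy":0,"dz":0,"wx":0,"wy":0,"wz":0,"hand":0},{"dx":-0.87,"dy":0,"dz":0,"wx":0,"wy":0,"wz":0,"hand":0},{"dx":0,"dy":0,"dz":0.83,"wx":0,"wy":0,"wz":0,"hand":0},{"dx":0,"dy":0,"dz":0.83,"wx":0,"wy":0,"wz":0,"hand":0},{"dx":0,"dy":0,"dz":0.83,"wx":0,"wy":0,"wz":0,"hand":0},{"dx":0,"dy":0,"dz":0.83,"wx":0,"wy":0,"wz":0,"hand":0}]'; python3 -c "
from h import *
st();snap('top','top1');snap('scene','scene1')"
```

```text
t: 4.15
tcp_pos: [0.5034, -0.1613, 0.0888]
tcp_rot: [0.0, 0.633, 0.774, 0.0]
wrist_force: [-0.2, -0.6, -0.0]
gripper_width: 0.007
t 4.15 r -0.258 s 0.4614 z 0.0888 xang 101.43 toolz [ 0.001  0.    -1.   ] q [-0.23  0.19  0.54  1.93 -0.11  1.05  2.13] F [-0.2 -0.6 -0. ] g 0.007
```

View pics/scene1.png

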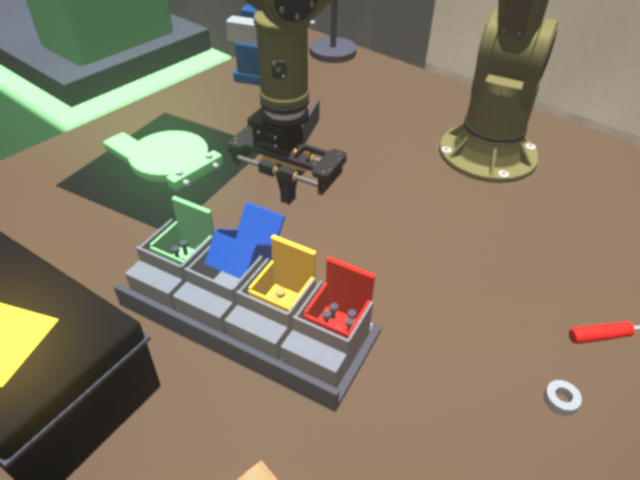

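The closed fingers at (288,190) stand in front of the tipped blue panel (262,225). Now I'll push it in, slowly.

```bash
python3 -m jog '[{"dx":0,"dy":0.3,"dz":0,"wx":0,"wy":0,"wz":0,"hand":0},{"dx":0,"dy":0.3,"dz":0,"wx":0,"wy":0,"wz":0,"hand":0},{"dx":0,"dy":0.3,"dz":0,"wx":0,"wy":0,"wz":0,"hand":0},{"dx":0,"dy":0.3,"dz":0,"wx":0,"wy":0,"wz":0,"hand":0},{"dx":0,"dy":0.3,"dz":0,"wx":0,"wy":0,"wz":0,"hand":0},{"dx":0,"dy":0.3,"dz":0,"wx":0,"wy":0,"wz":0,"hand":0},{"dx":0,"dy":0.3,"dz":0,"wx":0,"wy":0,"wz":0,"hand":0},{"dx":0,"dy":0.3,"dz":0,"wx":0,"wy":0,"wz":0,"hand":0}]'; python3 -c "from h import *;st()"
```

```text
t: 5.05
tcp_pos: [0.5942, -0.1459, 0.0919]
tcp_rot: [-0.002, 0.634, 0.773, -0.003]
wrist_force: [-8.0, -2.0, 6.4]
gripper_width: 0.006
t 5.05 r -0.2609 s 0.5534 z 0.0919 xang 101.27 toolz [-0.006 -0.002 -1.   ] q [-0.22  0.37  0.51  1.72 -0.19  1.12  2.11] F [-8.  -2.   6.4] g 0.006
```

```bash
python3 -m jog '[{"dx":0,"dy":0.15,"dz":0,"wx":0,"wy":0,"wz":0,"hand":0},{"dx":0,"dy":0.15,"dz":0,"wx":0,"wy":0,"wz":0,"hand":0},{"dx":0,"dy":0.15,"dz":0,"wx":0,"wy":0,"wz":0,"hand":0},{"dx":0,"dy":0.15,"dz":0,"wx":0,"wy":0,"wz":0,"hand":0},{"dx":0,"dy":0,"dz":0,"wx":0,"wy":0,"wz":0,"hand":0},{"dx":0,"dy":0,"dz":0,"wx":0,"wy":0,"wz":0,"hand":0},{"dx":0,"dy":0,"dz":0,"wx":0,"wy":0,"wz":0,"hand":0},{"dx":0,"dy":0,"dz":0,"wx":0,"wy":0,"wz":0,"hand":0}]'; python3 -c "
from h import *
st();snap('top','top2');snap('scene','scene2')"
```

```text
t: 5.85
tcp_pos: [0.6209, -0.1371, 0.0896]
tcp_rot: [0.0, 0.633, 0.774, 0.0]
wrist_force: [-1.2, 0.2, -0.1]
gripper_width: 0.001
t 5.85 r -0.2575 s 0.5813 z 0.0896 xang 101.51 toolz [ 0.  0. -1.] q [-0.22  0.41  0.5   1.66 -0.21  1.12  2.11] F [-1.2  0.2 -0.1] g 0.001
```

View pics/scene2.png

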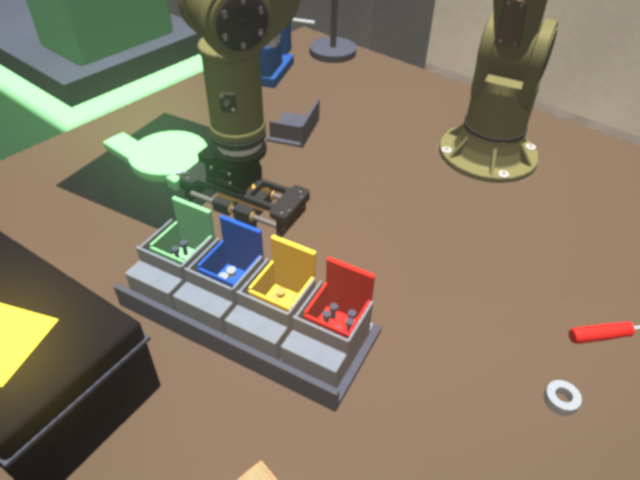

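The blue bin is in line with the others at (240,240) and the contact force has dropped to nothing, so it has snapped shut. I'll back off, lift, and look from above.

```bash
python3 -m jog '[{"dx":0,"dy":-0.8,"dz":0,"wx":0,"wy":0,"wz":0,"hand":0},{"dx":0,"dy":-0.8,"dz":0,"wx":0,"wy":0,"wz":0,"hand":0},{"dx":0,"dy":0,"dz":-1,"wx":0,"wy":0,"wz":0,"hand":0},{"dx":0,"dy":0,"dz":-1,"wx":0,"wy":0,"wz":0,"hand":0},{"dx":0,"dy":0,"dz":-1,"wx":0,"wy":0,"wz":0,"hand":0},{"dx":-0.8,"dy":0,"dz":0,"wx":0,"wy":0,"wz":0,"hand":0},{"dx":-0.8,"dy":0,"dz":0,"wx":0,"wy":0,"wz":0,"hand":0},{"dx":-0.8,"dy":0,"dz":0,"wx":0,"wy":0,"wz":0,"hand":0}]'
python3 - <<'E'
from h import *
st();p,d=snap('top','top3')
for o in("green_rim","blue_rim","yellow_rim","red_rim"):
    for r in masks_of("top",o)[:1]:
        c=cloud("top",d,r["mask"]);s=c[(c[:,2]>.125)&(c[:,2]<.14)]
        if len(s)>20:print(o,round(r["confidence"],2),"r",np.percentile(s[:,:2]@U,[2,98]).round(4),"s",np.percentile(s[:,:2]@N,[2,98]).round(4),s[:,2].max().round(4))
E
```

```text
t: 6.75
tcp_pos: [0.5782, -0.2452, 0.2109]
tcp_rot: [0.001, 0.632, 0.775, 0.001]
wrist_force: [-0.5, -0.3, -0.3]
gripper_width: 0.008
t 6.75 r -0.3551 s 0.5181 z 0.2109 xang 101.56 toolz [ 0.003 -0.    -1.   ] q [-0.12  0.31  0.59  1.55 -0.18  1.34  2.27] F [-0.5 -0.3 -0.3] g 0.008
green_rim 0.71 r [-0.3875 -0.3173] s [0.5922 0.6   ] 0.138
blue_rim 0.64 r [-0.2939 -0.2224] s [0.5922 0.6   ] 0.1376
yellow_rim 0.62 r [-0.1987 -0.1269] s [0.5922 0.6   ] 0.1372
red_rim 0.88 r [-0.1027 -0.0337] s [0.5923 0.5999] 0.137
```

View pics/top3.png

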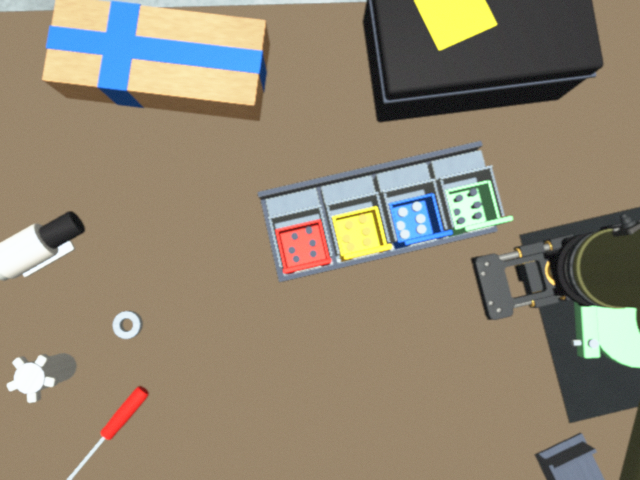

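Blue is shut: its rim spans s 0.592–0.600 m (distance inward from the robot, square to the row), the same as the other three. Next I'll go behind the green panel with the tip at z≈0.11, s≈0.632 and r≈-0.355 (distance along the row).

```bash
python3 -m jog '[{"dx":0,"dy":0.71,"dz":0,"wx":0,"wy":0,"wz":0,"hand":0},{"dx":0,"dy":0.71,"dz":0,"wx":0,"wy":0,"wz":0,"hand":0},{"dx":0,"dy":0.71,"dz":0,"wx":0,"wy":0,"wz":0,"hand":0},{"dx":0,"dy":0.71,"dz":0,"wx":0,"wy":0,"wz":0,"hand":0},{"dx":0,"dy":0,"dz":0,"wx":0,"wy":0,"wz":0,"hand":0},{"dx":0,"dy":0,"dz":0.4,"wx":0,"wy":0,"wz":0,"hand":0},{"dx":0,"dy":0,"dz":0.4,"wx":0,"wy":0,"wz":0,"hand":0},{"dx":0,"dy":0,"dz":0.4,"wx":0,"wy":0,"wz":0,"hand":0}]'; python3 -c "
from h import *
st();snap('scene','scene3')"
```

```text
t: 7.8
tcp_pos: [0.687, -0.2218, 0.16]
tcp_rot: [-0.001, 0.633, 0.774, -0.0]
wrist_force: [-0.4, 0.1, -0.2]
gripper_width: 0.004
t 7.8 r -0.3536 s 0.6294 z 0.16 xang 101.44 toolz [-0.001  0.001 -1.   ] q [-0.09  0.55  0.55  1.34 -0.28  1.33  2.23] F [-0.4  0.1 -0.2] g 0.004
```

View pics/scene3.png

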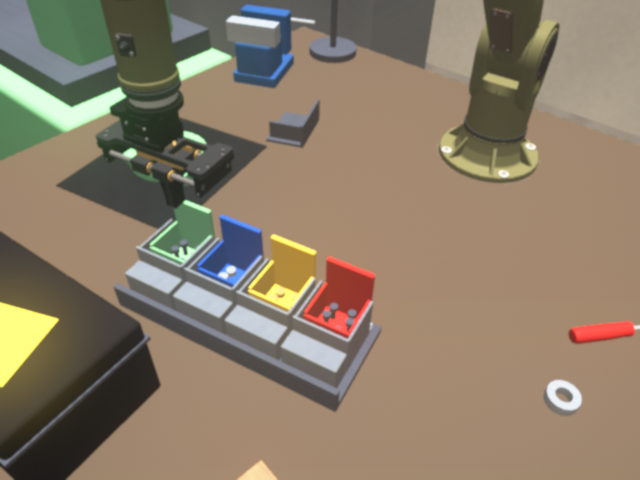

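The fingertip (172,200) hovers just behind the green panel's top edge and covers its left corner. I'll lower it 50 mm.

```bash
python3 -m jog '[{"dx":0,"dy":0,"dz":0.3,"wx":0,"wy":0,"wz":0,"hand":0},{"dx":0,"dy":0,"dz":0.3,"wx":0,"wy":0,"wz":0,"hand":0},{"dx":0,"dy":0,"dz":0.3,"wx":0,"wy":0,"wz":0,"hand":0},{"dx":0,"dy":0,"dz":0.3,"wx":0,"wy":0,"wz":0,"hand":0},{"dx":0,"dy":0,"dz":0,"wx":0,"wy":0,"wz":0,"hand":0},{"dx":0,"dy":0,"dz":0,"wx":0,"wy":0,"wz":0,"hand":0},{"dx":0,"dy":0,"dz":0,"wx":0,"wy":0,"wz":0,"hand":0},{"dx":0,"dy":0,"dz":0,"wx":0,"wy":0,"wz":0,"hand":0}]'; python3 -c "
from h import *
st()"
```

```text
t: 8.65
tcp_pos: [0.689, -0.2218, 0.1146]
tcp_rot: [0.001, 0.633, 0.774, 0.0]
wrist_force: [0.7, -0.3, -0.9]
gripper_width: 0.007
t 8.65 r -0.3541 s 0.6313 z 0.1146 xang 101.49 toolz [ 0.001 -0.    -1.   ] q [-0.09  0.58  0.53  1.39 -0.3   1.25  2.24] F [ 0.7 -0.3 -0.9] g 0.007
```

```bash
python3 -m jog '[{"dx":0,"dy":-0.27,"dz":0,"wx":0,"wy":0,"wz":0,"hand":0},{"dx":0,"dy":-0.27,"dz":0,"wx":0,"wy":0,"wz":0,"hand":0},{"dx":0,"dy":-0.27,"dz":0,"wx":0,"wy":0,"wz":0,"hand":0},{"dx":0,"dy":-0.27,"dz":0,"wx":0,"wy":0,"wz":0,"hand":0},{"dx":0,"dy":-0.27,"dz":0,"wx":0,"wy":0,"wz":0,"hand":0},{"dx":0,"dy":0,"dz":-0.9,"wx":0,"wy":0,"wz":0,"hand":0},{"dx":0,"dy":0,"dz":-0.9,"wx":0,"wy":0,"wz":0,"hand":0},{"dx":0,"dy":0,"dz":-0.9,"wx":0,"wy":0,"wz":0,"hand":0}]'; python3 -c "
from h import *
st();snap('scene','scene4')"
```

```text
t: 9.45
tcp_pos: [0.6335, -0.2332, 0.2229]
tcp_rot: [-0.001, 0.633, 0.774, -0.001]
wrist_force: [0.2, 0.9, 0.2]
gripper_width: 0.009
t 9.45 r -0.3542 s 0.5746 z 0.2229 xang 101.41 toolz [-0.002  0.    -1.   ] q [-0.11  0.41  0.58  1.4  -0.22  1.4   2.24] F [0.2 0.9 0.2] g 0.009
```

View pics/scene4.png

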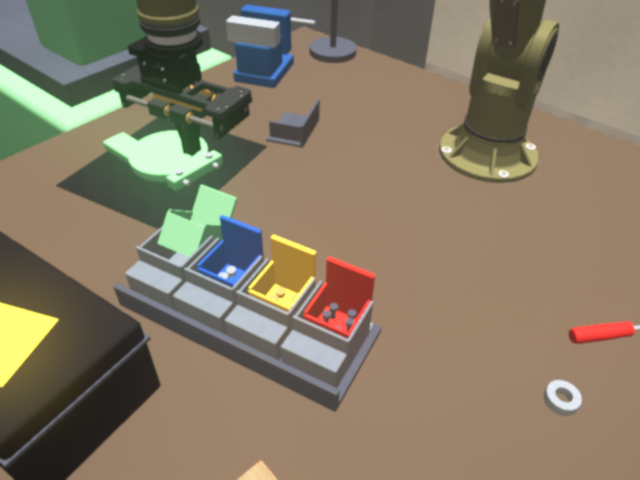

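The green bin (205,215) has swung out to look just as blue did at the start. I'll pull the arm well clear and measure.

```bash
python3 -m jog '[{"dx":-0.5,"dy":-0.4,"dz":-0.3,"wx":0,"wy":0,"wz":0,"hand":0},{"dx":-0.5,"dy":-0.4,"dz":-0.3,"wx":0,"wy":0,"wz":0,"hand":0},{"dx":-0.5,"dy":-0.4,"dz":-0.3,"wx":0,"wy":0,"wz":0,"hand":0},{"dx":-0.5,"dy":-0.4,"dz":0,"wx":0,"wy":0,"wz":0,"hand":0},{"dx":0,"dy":0,"dz":0,"wx":0,"wy":0,"wz":0,"hand":0},{"dx":0,"dy":0,"dz":0,"wx":0,"wy":0,"wz":0,"hand":0},{"dx":0,"dy":0,"dz":0,"wx":0,"wy":0,"wz":0,"hand":0},{"dx":0,"dy":0,"dz":0,"wx":0,"wy":0,"wz":0,"hand":0}]'
python3 - <<'E'
from h import *
st()
for n in("top","scene"):
  p,d=snap(n,n+'5')
  for o in("green_rim","blue_rim","yellow_rim","red_rim"):
    for r in masks_of(n,o)[:1]:
        c=cloud(n,d,r["mask"]);s=c[(c[:,2]>.125)&(c[:,2]<.14)]
        print(n,o,round(r["confidence"],2),"s all",np.percentile(c[:,:2]@N,[1,99]).round(4),"zmax",np.percentile(c[:,2],99).round(4),"rim s",np.percentile(s[:,:2]@N,[2,98]).round(4) if len(s)>20 else None)
        if o=="green_rim":
            # panel outer region: slope of the s<~.56 part
            S=c[:,:2]@N
            m=(S<np.percentile(S,1)+.012);print("edge z",np.percentile(c[m,2],[5,50,95]).round(3))
E
```

```text
t: 10.3
tcp_pos: [0.5894, -0.3219, 0.2573]
tcp_rot: [-0.001, 0.632, 0.775, 0.0]
wrist_force: [1.3, 0.0, 0.3]
gripper_width: 0.004
t 10.3 r -0.4324 s 0.5138 z 0.2573 xang 101.62 toolz [-0.     0.001 -1.   ] q [ 0.01  0.4   0.62  1.36 -0.23  1.46  2.39] F [1.3 0.  0.3] g 0.004
top green_rim 0.67 s all [0.5229 0.6487] zmax 0.1154 rim s None
edge z [0.101 0.109 0.113]
top blue_rim 0.6 s all [0.5918 0.6671] zmax 0.1357 rim s [0.5922 0.6   ]
top yellow_rim 0.58 s all [0.5921 0.6668] zmax 0.1354 rim s [0.5922 0.6   ]
top red_rim 0.96 s all [0.592  0.6669] zmax 0.1352 rim s [0.5922 0.6   ]
scene green_rim 0.81 s all [0.5264 0.6497] zmax 0.1157 rim s None
edge z [0.095 0.108 0.113]
scene blue_rim 0.98 s all [0.5777 0.6697] zmax 0.1355 rim s [0.5939 0.6021]
scene yellow_rim 0.71 s all [0.5938 0.6695] zmax 0.1356 rim s [0.5937 0.6023]
scene red_rim 0.63 s all [0.5948 0.6697] zmax 0.1355 rim s [0.5938 0.6023]
```

View pics/top5.png

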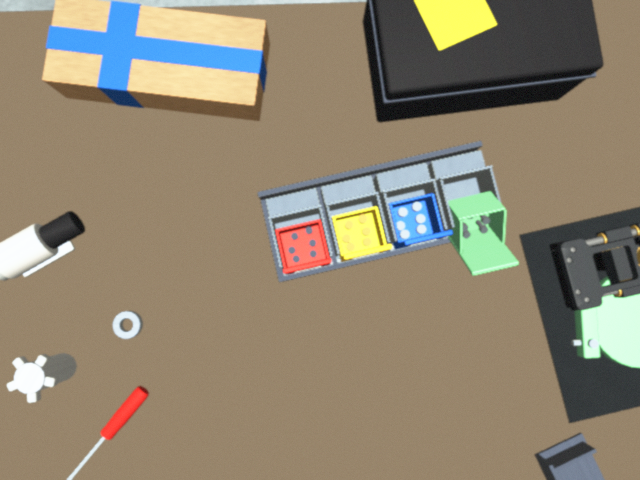

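```bash
python3 -c "
from h import *
hand_in();st()"
```

```text
the job is handed in; nothing more can be done
the job is handed in; nothing more can be done
```

The blue bin is shut, the mint-green bin is tipped forward to its stop, and the red and yellow bins were left shut. I handed the job in after about 10.5 s of the 40 s allowed.

1. **Blue:** I pushed it in first with closed fingers, with about 10 N on the wrist when read mid-push. It snapped shut and the force dropped to nothing. Its rim then lined up with red and yellow to within a millimetre in both camera views.
2. **Mint-green:** I hooked the panel from behind, drew it past the catch and lifted away while it swung out by itself. Its outer edge ended about 70 mm out and 108 mm above the bench, which matches the 0.70 rad stop to within about 2 mm.
3. **Robot:** at the last reading the fingers were about 0.26 m above the bench, to the side of the rack and touching nothing. The residual wrist reading of about 1 N is noise.

- **Refused call:** my first move was refused for missing keys, and nothing moved.
- **Camera disagreement:** the two cameras differ by about 2 mm, which is within their calibration. One blue mask in the scene view reached 14 mm in front of the rim line. I put that down to stray mask pixels, since the rim itself measured shut in both views.
- **Not checked:** I took no measurement after handing in.

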